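Build a three-stage filter tower on the sampling manifold

TASK

Build the sea-water filter tower on the one manifold station that has an open steel foot, with the finest filter at the bottom so the water meets the coarse one first: seat the red fine stage in the foot, then the yellow medium stage on it, then the blue coarse stage, and finally close the tower with the black-knobbed inlet cap, which is stowed in the white T-slot rail and comes out only by sliding it along to the slot's open end. Place the parts one at a time, set each down fully seated and level rather than dropping it, and leave the finished tower standing free, without disturbing the sample bottle and the petri dish.

Things in the scene. Friction and masses are not known exactly. Their poses are not given: they have to be found in the camera images.
- filter_fine: RED-collared filter stage, tiny holes in its plate. Cream, round, 32 mm high, 0.12 kg: tapered nose below (8 mm high, 39 mm wide at the tip, 47 mm above), on which it stands; body 56 mm across with straight sides from 8 to 32 mm; in the top an open tapered socket, 52 mm at the mouth, 9 mm deep. Origin: centre of the nose's underside; z up.
- filter_medium: YELLOW-collared filter stage, 19 middling holes in its plate; size and origin as filter_fine. A nose dropped into the socket below is guided in from up to 5 mm off, until the 56 mm shoulder rests on the rim: each part then stands 24 mm above the one below.
- filter_coarse: BLUE-collared filter stage, 7 large holes in its plate; size and origin as filter_fine.
- inlet_cap: Inlet cap, 0.15 kg: the same nose (0 to 8 mm), cream flange 56 mm across (8 to 15 mm), black round upright knob 30 mm across (15 to 60 mm) to grip, thin steel stem to 72 mm. At the start it stands in the rail's T-slot, its flange under the lips, so it cannot be lifted there. Origin: centre of the nose's underside; z up.
- foot: Target: open steel foot fixed on one of the manifold's three stations; 56 mm across (62 at its base), 26 mm high, same socket in its top. A seated stage's origin is 18 mm above the foot's origin. Origin: centre of its underside, 70 mm above the bench; z up. The other two stations are closed by steel plugs with small black knobs, 62 mm across, 26 mm high.
- manifold: White plastic bridge-shaped manifold, fixed, 110 mm (its x) by 300 mm (its y), 70 mm high; its three stations lie on its y axis at -95, 0 and +95 mm. Origin: centre of its underside, on the bench.
- rail: White T-slot rail, fixed, 200 (its x) by 80 by 27.5 mm. Slot along x, midway: floor 4 mm up, 64 mm wide; lips 21.5 to 27.5 mm up leave a 42 mm gap for the knob. Lips from x = -30 to +100 mm, +x end closed; from -30 to the open end at -100 mm a lipless landing: with its origin beyond x = -58 mm the cap lifts out. Cap starts at x = 15 to 60 mm. Origin: centre of underside; z up.
- tube_rack: Bystander: blue rack with capped sample tubes, fixed, 180 mm (its x) by 75 mm (its y), tubes up to 74 mm high. Origin: centre of its underside.
- sample_bottle: Bystander, loose: small white jar with a red cap, 46 mm across, 85 mm high. Origin: centre of its underside.
- petri_dish: Bystander, loose: closed green dish with white membranes, 56 mm across, 13 mm high. Origin: centre of its underside.
Things that resemble listed ones, but are neither listed nor needed, are in the scene too. Leave any purple or turquoise look-alike of the filter_fine alone. What is shaped like the filter_coarse but pink or purple is not meant.

How it is judged:
By the outcome, as a careful person would: the job done as asked, in the order asked, and still so for the second after the job is handed in, with the robot touching nothing.
It also fails if it takes over 115 s, if anything falls off the work surface, if the arm or the gripper's body presses on something with over 40 N, if the wrist force passes 120 N, or if a joint passes its speed limit or range.

ROBOT

A 7-joint arm with a two-finger parallel gripper is mounted at the origin on the work surface. World frame = base frame: x ahead of the robot, y to its left, z up, the work surface at z = 0. Lengths are in m, angles in degrees, forces in N, time in s.
With the tool pointing down it reaches from about 0.4 to 0.85 m from the base axis. Payload 10.4 kg.
Tool frame: the origin (TCP) lies between the finger pads; the fingertips stand 11 mm ahead of it and the grasp point (between the pads) lies 8 mm behind it; z points along the fingers, y is the line along which they close (so a half turn about z gives the same grasp; the last joint's range is limited). The gripper opens to 87 mm and grips with 3 to 60 N. Pads are 19 mm wide; open, the fingers measure 117 mm over their backs; the gripper's body (75 mm by 190 mm) begins 51 mm behind the grasp point.
Start: joints at [70.841, 19.034, -3.707, 83.658, 1.238, 77.344, -5.071], TCP at [0.192, -0.595, 0.196] pointing down, gripper open.
Joint ranges: [-148.97, 148.97], [-28.65, 121.19], [-84.17, 76.75], [9.2, 138.47], [-72.65, 252.65], [3.7, 117.97], [-149.18, 149.18]. Speed limits (degrees/s): [127.2, 127.2, 159.86, 159.86, 180, 180, 180].

INTERFACE

Orientations are given as [roll, pitch, yaw] about the fixed x, y, z axes, in that order (R = Rz(yaw) Ry(pitch) Rx(roll)).
In Python, from rig import readout, imaging, ticket gives the robot as it stands.
- The arm moves only by the tool arm_command, never from a script. Its argument "targets" is a list of rows, each a list of 5 numbers: the shift along the tool's x, y, z in cm, then the turn about the tool's z in degrees, then the closure, from 0 (fully open) to 1 (shut). A call has 1 to 12 rows; each row is the pose to reach, as a shift and turn from the pose commanded when the call began, along the tool's axes at that moment; what a row does not reach only later rows make up. A row lasts 1/10 s, in which the tool goes at most 50 mm and 8.59 degrees, less where a joint would pass 70% of its speed; a pose out of reach is approached as far as the arm can. A call with a gripper value outside its range is refused whole. The fingers move at their own pace and stop on an object; "force" is the grip in N (left out, the last holds). Time passes only in rows, so rows that repeat a pose let the fingers close. It gives the time, the measured TCP pose, the force, the opening and the grip force at its end, in the units of the state.
- readout.read_state(): the state, without advancing time (a new reading comes with each control period).
- imaging.capture(name): name is "scene" or "top"; returns the picture (400x640x3 uint8, red, green, blue); there is no depth.
- imaging.camera_info(name): a dict with "camera_matrix" (3x3 intrinsics, pixels), "k1" (the pictures are not rectified: a ray, as slopes to the right and down, at radius r is drawn at 1 + k1 r^2 times it, then the intrinsics apply), "rvec" (rotation vector, rad) and "tvec" (3), from world to camera coordinates, as OpenCV has them. Camera axes: x right, y down, z forward; pixel columns grow to the right and rows downward; lengths in m; the calibration is good to about 2 mm. A picture is of the moment at which its call begins. camera_info takes no time and is no camera call.
- ticket.job_done(): hands the job in; it is judged then, once.
The state is a dict: "clock": time; "qpos": joint angles; "qd": joint speeds; "joint_efforts": joint torques, N m; "eef_pos": TCP position; "orientation": TCP orientation; "wrist_force": force on the tool from outside, world axes, zero at the start; "moment": the same for the moment, N m; "width": finger opening in m; "finger_force": force on a finger pad.
Only numpy, scipy, OpenCV 4.12 (cv2) and the standard library are available. Lean on these libraries where they do the work, as an engineer would, in place of code of your own. Each camera call takes 0.05 s, during which the arm holds its last target. There are 200 camera calls.

## Working session

There is one attempt and no reset: what is moved stays moved. The work goes in short steps, Python scripts to look and compute and a tool call to move; the robot and the scene stay as the last step left them, time stands still between calls to the robot, and variables do not carry over. Pictures are saved under pics/ and viewed, at most 14 in all, crops included, and the job is handed in when it is done.

Besides the shell and the picture viewer there is one more tool, called after "Emit:" as name(argument=value, ...), one argument or row to a line, values as JSON. arm_command: Moves the arm, as the interface text tells. Its arguments: {"type":"object","properties":{"targets":{"type":"array"},"force":{"type":"number"}},"required":["targets"]}

```bash
mkdir -p pics; ls; python3 - <<'E'
from rig import readout, imaging
import cv2
for n in ("scene","top"):
    im=imaging.capture(n); cv2.imwrite(f"pics/{n}0.png",im[:,:,::-1]); print(n,imaging.camera_info(n))
print(readout.read_state())
E
```

```text
pics
scene {'camera_matrix': array([[502.02676069,   0.        , 320.7092461 ],
       [  0.        , 502.02676069, 207.35008726],
       [  0.        ,   0.        ,   1.        ]]), 'k1': -0.12095112735383523, 'rvec': array([ 1.5625776 ,  2.21005162, -0.69624516]), 'tvec': array([ 0.16763927, -0.3760516 ,  1.55452374])}
top {'camera_matrix': array([[438.39756247,   0.        , 325.14375222],
       [  0.        , 438.39756247, 194.07340268],
       [  0.        ,   0.        ,   1.        ]]), 'k1': 0.02567215304624313, 'rvec': array([ 2.13481207, -2.15478716,  0.17691987]), 'tvec': array([-0.00249038,  0.54523642,  0.94749314])}
{'clock': 0.1, 'qpos': array([70.84323682, 19.06738445, -3.70525386, 83.70216637,  1.23672314,
       77.34206204, -5.07192162]), 'qd': array([ 0.01841376, -0.03331594, -0.04951058, -0.17062661,  0.02455904,
        0.08831794,  0.05893114]), 'joint_efforts': array([ 4.87048055e-04, -6.24542499e+01,  2.36911996e-02, -3.90719926e+01,
       -6.16236334e-02,  3.66373127e-02,  1.03878431e-04]), 'eef_pos': array([ 0.19156811, -0.59451807,  0.19553588]), 'orientation': array([-1.79928243e+02,  2.99758917e-03,  1.78598858e+01]), 'wrist_force': array([ 0.02035919, -0.2073351 , -0.35078134]), 'moment': array([0.02261078, 0.0191826 , 0.00214783]), 'finger_force': 0.0, 'width': 0.08696855347250719}
```

View pics/scene0.png

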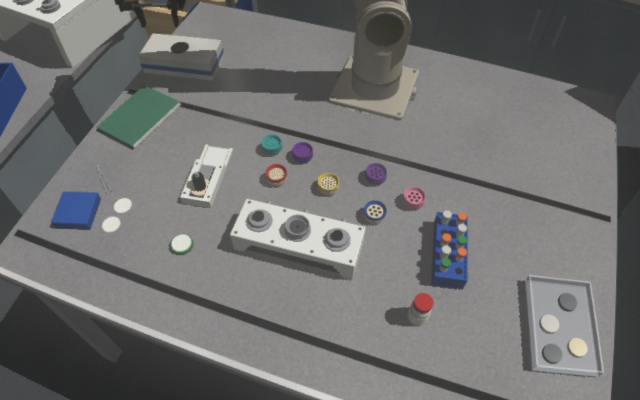

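View pics/top0.png

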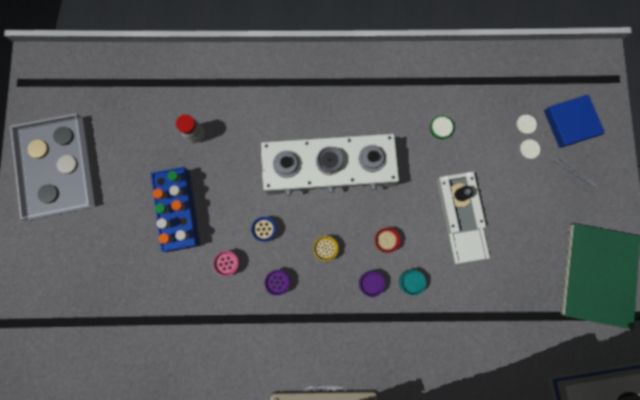

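Scene: red stage at (276,175), yellow (328,184), blue (375,212), foot apparently the middle station (297,227), cap (198,180) in the rail. In the top view they are at (388,240), (326,248), (264,228), (330,160) and (464,192).
Could be confused (scene pixels): for red, turquoise (271,145) and purple (302,152). For blue, purple (376,174) and pink (414,198). For the foot, the plugs (259,218) and (338,238). I choose the red, yellow and blue collars and the middle station, and check them in a crop.

```bash
python3 - <<'E'
import cv2
a=cv2.imread("pics/scene0.png")[125:285,170:430]; cv2.imwrite("pics/sc1.png",cv2.resize(a,None,fx=3,fy=3,interpolation=cv2.INTER_CUBIC))
a=cv2.imread("pics/top0.png")[110:310,230:500]; cv2.imwrite("pics/tc1.png",cv2.resize(a,(783,580),interpolation=cv2.INTER_CUBIC))
E
```

```text
(no output)
```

View pics/sc1.png

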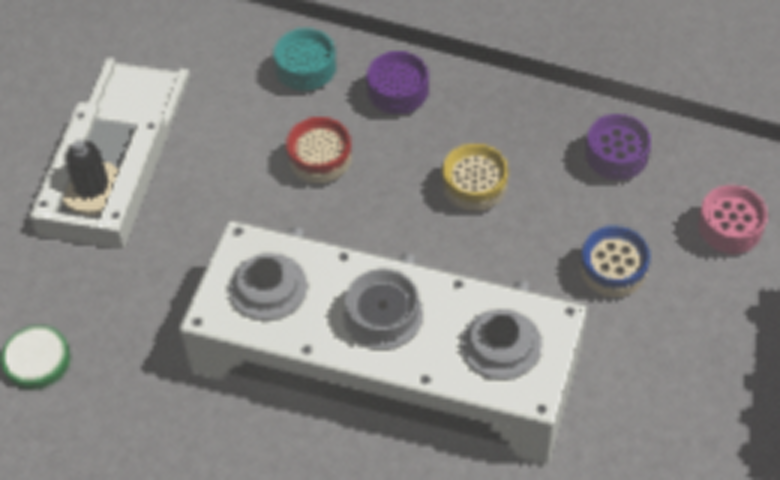

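View pics/tc1.png

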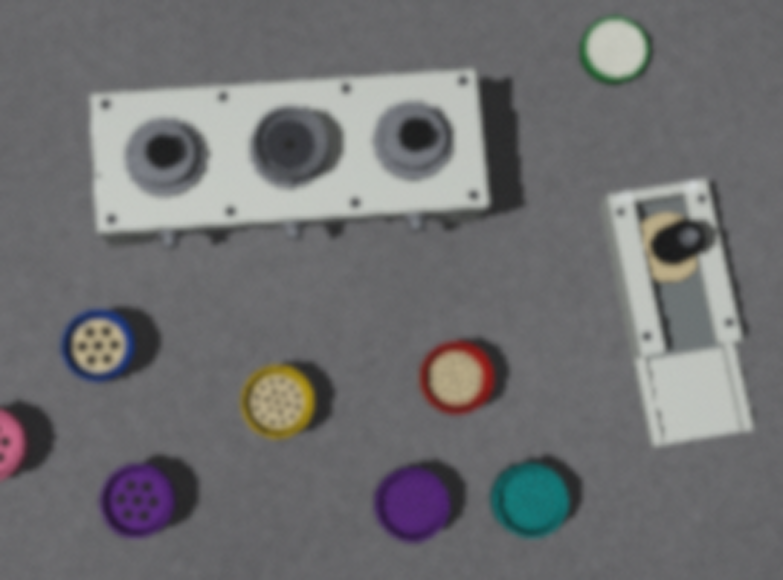

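Crop check: red has tiny holes, yellow middling, blue 7 large, each with a cream body. The middle station is the open foot, and both outer ones are black-knobbed plugs. The cap stands near the rail's closed end. I read rim centres from both crops and triangulate.

```bash
cat > h.py <<'E'
import numpy as np, cv2
from rig import imaging
def cam(n):
    c=imaging.camera_info(n); return c["camera_matrix"],np.array([c["k1"],0,0,0,0.]),cv2.Rodrigues(c["rvec"])[0],c["tvec"].reshape(3)
def und(n,p):
    K,d,R,t=cam(n); return cv2.undistortPoints(np.array([[p]],float),K,d,None,None).reshape(2)
def tri(ps,pt):
    A=[];b=[]
    for n,p in (("scene",ps),("top",pt)):
        K,d,R,t=cam(n);u=und(n,p)
        for i in (0,1): A.append(R[i]-u[i]*R[2]); b.append(u[i]*t[2]-t[i])
    X,r,_,_=np.linalg.lstsq(np.array(A),np.array(b),rcond=None); return X,float(r[0])**.5*1e3
def onz(n,p,z):
    K,d,R,t=cam(n);u=und(n,p); C=-R.T@t; v=R.T@np.array([u[0],u[1],1]); return C+v*(z-C[2])/v[2]
def proj(n,X):
    K,d,R,t=cam(n); return cv2.projectPoints(np.array(X,float).reshape(-1,1,3),cv2.Rodrigues(R)[0],t,K,d)[0].reshape(-1,2)
S=lambda u,v:(170+(u+.5)/3-.5,125+(v+.5)/3-.5)
T=lambda u,v:(230+(u+.5)/2.9-.5,110+(v+.5)/2.9-.5)
E
python3 - <<'E'
from h import *
np.set_printoptions(precision=4,suppress=True)
for n,s,t,z in [("red",(319,146),(458,377),.032),("yel",(476,173),(279,401),.032),("blu",(616,257),(98,345),.032),("foot",(383,303),(289,146),.096),("stem",(84,141),(689,236),.076),
 ("m1",(232,223),(475,207+0),.07),("mA",(585,308),(97,233),.07),("mB",(232,223),(489,207),.07),("mC",(548,412),(92,94),.07),("mD",(184,328),(475,70),.07),
 ("land1",(110,62),(752,430),.02),("land2",(188,70),(653,445),.02),("screwFar",(44,203),(702,198),.0275),("s2",(116,214),(621,211),.0275),("s3",(151,126),(647,336),.0275),("s4",(81,115),(730,322),.0275)]:
    X,r=tri(S(*s),T(*t)); print(n,X,round(r,2),onz("scene",S(*s),z)[:2],onz("top",T(*t),z)[:2])
E
```

```text
red [ 0.442  -0.1471  0.0269] 0.94 [ 0.4455 -0.1445] [ 0.4419 -0.147 ]
yel [ 0.4247 -0.0073  0.027 ] 1.26 [ 0.4281 -0.0052] [ 0.4248 -0.0081]
blu [0.4696 0.1325 0.0276] 0.03 [0.4727 0.133 ] [0.4693 0.1319]
foot [ 0.6129 -0.0173  0.0891] 0.49 [ 0.6171 -0.0158] [ 0.6112 -0.0168]
stem [ 0.5426 -0.3147  0.0832] 0.61 [ 0.5379 -0.3184] [ 0.5439 -0.3176]
m1 [ 0.57   -0.1622  0.0701] 5.81 [ 0.5705 -0.1664] [ 0.5687 -0.1583]
mA [0.5517 0.1281 0.0676] 1.32 [0.5536 0.1275] [0.5511 0.1287]
mB [ 0.5688 -0.1686  0.067 ] 1.32 [ 0.5705 -0.1664] [ 0.5686 -0.169 ]
mC [0.6568 0.1308 0.0814] 2.15 [0.6511 0.128 ] [0.6595 0.1338]
mD [ 0.6757 -0.1608  0.0712] 1.38 [ 0.675  -0.1603] [ 0.6764 -0.1619]
land1 [ 0.3995 -0.3798  0.0078] 1.2 [ 0.4085 -0.3717] [ 0.3996 -0.376 ]
land2 [ 0.3888 -0.3009  0.0136] 0.7 [ 0.3937 -0.2981] [ 0.3887 -0.2985]
screwFar [ 0.5814 -0.3446  0.0317] 0.07 [ 0.5789 -0.347 ] [ 0.5822 -0.3461]
s2 [ 0.5714 -0.2799  0.0322] 0.13 [ 0.5686 -0.2822] [ 0.5723 -0.2813]
s3 [ 0.4726 -0.2956  0.0302] 0.1 [ 0.4707 -0.2969] [ 0.4728 -0.2964]
s4 [ 0.4829 -0.3603  0.0317] 0.01 [ 0.48   -0.3628] [ 0.4833 -0.3619]
```

```bash
cat >> h.py <<'E'
from scipy.spatial.transform import Rotation as Ro
def go(*targets):
    "targets (x,y,z,yaw): print shift cm + turn from the present pose"
    from rig import readout
    s=readout.read_state(); R=Ro.from_euler("xyz",s["orientation"],degrees=True).as_matrix(); y=s["orientation"][2]
    print("t",s["clock"],s["eef_pos"].round(4),s["orientation"].round(1),"w",round(s["width"],4),"F",s["wrist_force"].round(1),"q7",s["qpos"][6].round(0))
    for t in targets: print((R.T@(np.array(t[:3])-s["eef_pos"])*100).round(2), round(-((t[3]-y+180)%360-180),1))
E
python3 -c "
from h import *
go((.4435,-.146,.15,0))"
```

```text
t 0.1 [ 0.1916 -0.5945  0.1955] [-179.9    0.    17.9] w 0.087 F [ 0.  -0.2 -0.4] q7 -5.0
[ 37.73 -34.96   4.6 ] 17.9
```

Emit:
arm_command(
  targets=[
    [3.4,-3.1,0.4,2,0],
    [6.8,-6.3,0.8,4,0],
    [10.2,-9.5,1.2,6,0],
    [13.6,-12.6,1.6,8,0],
    [17.1,-15.8,2,10,0],
    [20.5,-19,2.4,12,0],
    [24,-22.2,2.8,14,0],
    [27.4,-25.4,3.3,16,0],
    [31,-28.7,3.8,17,0],
    [34.4,-31.9,4.2,17.9,0],
    [36.8,-34.1,4.6,17.9,0],
    [37.7,-35,4.6,17.9,0],
  ],
)

```text
clock: 1.3
eef_pos: [0.4441, -0.1426, 0.1497]
orientation: [-179.9, 0.0, 0.2]
wrist_force: [0.1, -0.2, 0.2]
width: 0.0872
finger_force: 0.0
```

```bash
python3 -c "
from h import *
go((.4435,-.146,.021,0))"
```

```text
t 1.3 [ 0.4441 -0.1426  0.1497] [-179.9    0.     0.2] w 0.0872 F [ 0.1 -0.2  0.2] q7 -78.0
[-0.06  0.35 12.87] 0.2
```

Emit:
arm_command(
  targets=[
    [0,0,1,0,0],
    [0,0,4,0,0],
    [0,0,7,0,0],
    [0,0,9.5,0,0],
    [0,0,11,0,0],
    [0,0,12,0,0],
    [0,0,12.6,0,0],
    [0,0,12.9,0,0],
    [0,0,12.9,0,0],
    [0,0,12.9,0,0],
  ],
)

```text
clock: 2.3
eef_pos: [0.4436, -0.1464, 0.0218]
orientation: [180.0, -0.1, -0.0]
wrist_force: [-0.2, 0.6, 0.1]
width: 0.0871
finger_force: 0.0
```

```bash
python3 - <<'E'
from h import *
go((.4435,-.146,.021,0))
for n in("scene","top"):
    im=imaging.capture(n)[:,:,::-1]; X=[[.4435,-.146,.03]]; u,v=proj(n,X)[0].astype(int); print(n,u,v)
    globals()[n]=cv2.resize(im[v-50:v+50,u-65:u+65],None,fx=3,fy=3,interpolation=2)
cv2.imwrite("pics/g1.png",np.hstack([scene,top]))
E
```

```text
t 2.3 [ 0.4436 -0.1464  0.0218] [ 1.8e+02 -1.0e-01 -0.0e+00] w 0.0871 F [-0.2  0.6  0.1] q7 -83.0
[-0.01 -0.04  0.08] -0.0
scene 275 173
top 387 239
```

View pics/g1.png

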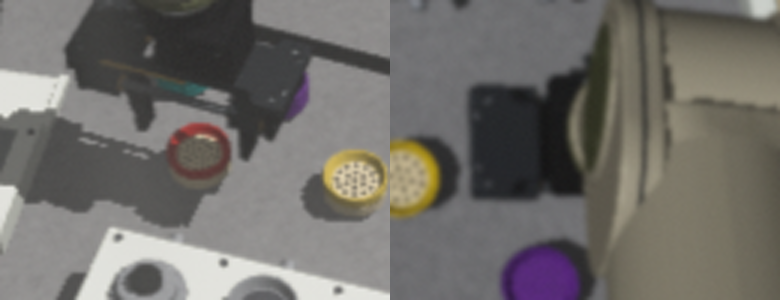

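```bash
python3 - <<'E'
from h import *
im=imaging.capture("scene")[:,:,::-1]; u,v=275,170
c=cv2.resize(im[v-30:v+30,u-40:u+40],None,fx=9,fy=9,interpolation=2)
for X in [(.4435,-.146,.011),(.4435,-.146-.0435,.011),(.4435,-.146+.0435,.011),(.4435,-.146-.0435,.05),(.4435,-.146+.0435,.05)]:
    p=proj("scene",X)[0]; q=((p-[u-40,v-30]+.5)*9-.5).astype(int); print(q); cv2.circle(c,tuple(int(a) for a in q),4,(0,255,0) if X[2]<.02 else (255,0,255),-1)
cv2.imwrite("pics/g2.png",c)
E
```

```text
[376 342]
[241 304]
[513 380]
[228 220]
[506 297]
```

View pics/g2.png

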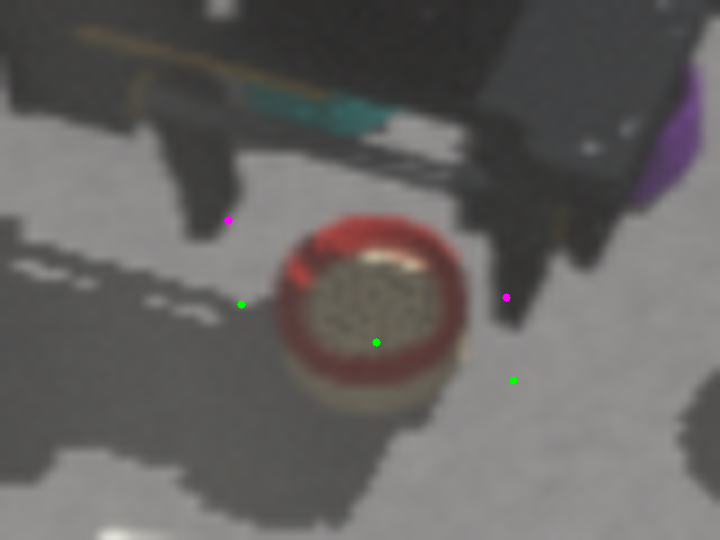

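```bash
python3 - <<'E'
from h import *
s=imaging.capture("scene")[:,:,::-1]; t=imaging.capture("top")[:,:,::-1]
a=cv2.resize(s[95:195,225:325],None,fx=4,fy=4,interpolation=2); b=cv2.resize(t[190:290,330:430],None,fx=4,fy=4,interpolation=2)
cv2.imwrite("pics/g3.png",np.clip(np.hstack([a,b])*1.6,0,255).astype(np.uint8))
o=proj("scene",[(.4435,-.146,.011)])[0]
print([proj("scene",[p])[0]-o for p in [(.4335,-.146,.011),(.4435,-.136,.011),(.4435,-.146,.021)]])
for yy in(-.051,-.241):
  for xx in(.406,.481): print(xx,yy,(proj("scene",(xx,yy,.08))[0]-[225,95])*4,(proj("top",(xx,yy,.08))[0]-[330,190])*4+[400,0])
E
```

```text
[array([ 1.42867441, -2.77271078]), array([3.47535059, 0.97912909]), array([-0.27619975, -2.34485721])]
0.406 -0.051 [357.59931018 258.48251005] [465.57365524 263.59353286]
0.481 -0.051 [316.2076925  346.04331106] [463.10203347 122.69877067]
0.406 -0.241 [ 86.48245829 185.71460685] [823.11520362 260.42156578]
0.481 -0.241 [ 37.81353042 268.1660373 ] [816.09485888 119.63249721]
```

View pics/g3.png

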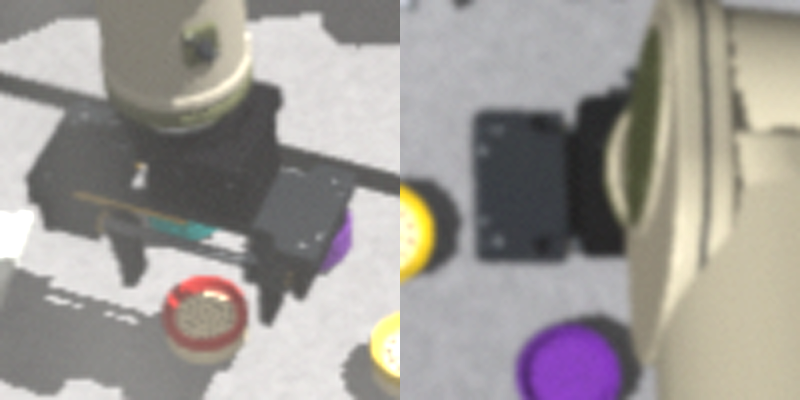

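```bash
python3 - <<'E'
from h import *
s=lambda u,v:(225+u/4,95+v/4); t=lambda u,v:(330+(u-400)/4,190+v/4)
print(tri(s(312,250),t(474,112))); print(tri(s(357,178),t(474,260)))
go()
E
```

```text
(array([ 0.47803216, -0.0517667 ,  0.16726289]), 0.44022865973757097)
(array([ 0.40648997, -0.05056545,  0.15611772]), 0.39066062588727357)
t 2.55 [ 0.4434 -0.1462  0.0216] [180.  -0.  -0.] w 0.0872 F [ 0.1 -0.6 -0.1] q7 -83.0
```

Body and fingertips triangulate to the right x and y but about 30 mm higher than the reading implies (tips near z = 0.04). A gentle closing tests that: no stop at 56 mm means they are above the stage.

Emit:
arm_command(
  targets=[
    [0,0,0,0,0.25],
    [0,0,0,0,0.35],
    [0,0,0,0,0.45],
    [0,0,0,0,0.45],
    [0,0,0,0,0.45],
    [0,0,0,0,0.45],
  ],
  force=5,
)

```text
clock: 3.15
eef_pos: [0.4432, -0.1461, 0.0212]
orientation: [180.0, 0.0, -0.0]
wrist_force: [0.4, -0.6, -0.2]
width: 0.0506
finger_force: 0.0
```

Emit:
arm_command(
  targets=[
    [0,0,0,0,0],
    [0,0,0,0,0],
    [0,0,0,0,0],
    [0,0,0,0,0],
    [0,0,0.4,0,0],
    [0,0,0.8,0,0],
    [0,0,1.2,0,0],
    [0,0,1.6,0,0],
    [0,0,1.9,0,0],
    [0,0,2.2,0,0],
    [0,0,2.2,0,0],
  ],
)

```text
clock: 4.25
eef_pos: [0.443, -0.146, -0.0012]
orientation: [-180.0, 0.0, -0.0]
wrist_force: [-0.4, 0.4, 0.4]
width: 0.0871
finger_force: 0.0
```

```bash
python3 - <<'E'
from h import *
go()
im=imaging.capture("scene")[:,:,::-1]; u,v=275,170
c=cv2.resize(im[v-30:v+30,u-40:u+40],None,fx=9,fy=9,interpolation=2)
cv2.imwrite("pics/g4.png",np.clip(c*1.5,0,255).astype(np.uint8))
E
```

```text
t 4.25 [ 0.443  -0.146  -0.0012] [-180.    0.   -0.] w 0.0871 F [-0.4  0.4  0.4] q7 -84.0
```

View pics/g4.png

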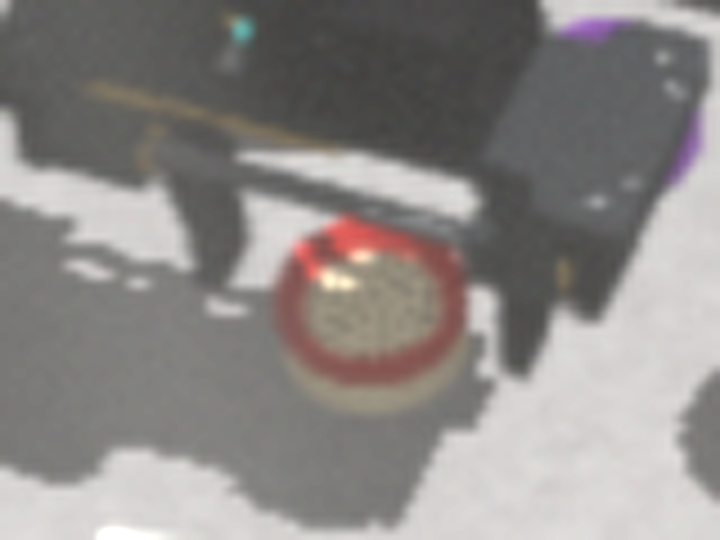

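Emit:
arm_command(
  targets=[
    [0,0,0.3,0,0],
    [0,0,0.3,0,0.2],
    [0,0,0.3,0,0.3],
    [0,0,0.3,0,0.4],
    [0,0,0.3,0,0.5],
    [0,0,0.3,0,0.5],
    [0,0,0.3,0,0.5],
    [0,0,0.3,0,0.5],
  ],
  force=20,
)

```text
clock: 5.1
eef_pos: [0.4433, -0.1462, -0.0037]
orientation: [180.0, -0.0, -0.0]
wrist_force: [0.1, 0.4, 1.1]
width: 0.0551
finger_force: 20.0
```

```bash
python3 -c "
from h import *
go((.613,-.017,.12,0),(.613,-.017,.084,0))"
```

```text
t 5.1 [ 0.4433 -0.1462 -0.0037] [180.  -0.  -0.] w 0.0551 F [0.1 0.4 1.1] q7 -84.0
[ 16.97 -12.93 -12.37] -0.0
[ 16.97 -12.93  -8.77] -0.0
```

Emit:
arm_command(
  targets=[
    [0,0,-0.5,0,0.5],
    [0,0,-2,0,0.5],
    [0,0,-5,0,0.5],
    [0,0,-8.5,0,0.5],
    [0,0,-11.5,0,0.5],
    [1.5,-1.1,-13,0,0.5],
    [4.5,-3.4,-13,0,0.5],
    [8,-6.1,-13,0,0.5],
    [12,-9.1,-13,0,0.5],
    [15,-11.4,-13,0,0.5],
    [16.7,-12.7,-13,0,0.5],
    [17,-12.9,-13,0,0.5],
  ],
)

```text
clock: 6.3
eef_pos: [0.6143, -0.0142, 0.1259]
orientation: [-179.9, 0.0, 0.2]
wrist_force: [0.1, 0.1, -1.4]
width: 0.0548
finger_force: 20.0
```

Emit:
arm_command(
  targets=[
    [0,0,0,0,0.5],
    [0,0,0,0,0.5],
  ],
)

```text
clock: 6.5
eef_pos: [0.6126, -0.0183, 0.1262]
orientation: [180.0, 0.0, -0.1]
wrist_force: [0.3, 0.5, 0.2]
width: 0.0552
finger_force: 20.0
```

```bash
python3 - <<'E'
from h import *
go((.613,-.017,.0843,0))
im=imaging.capture("scene")[:,:,::-1]; u,v=295,212
c=cv2.resize(im[v-35:v+35,u-45:u+45],None,fx=8,fy=8,interpolation=2)
for X in [(.613,-.017,.096),(.613,-.017,.1263),(.613,-.017,.1583)]:
    p=proj("scene",X)[0]; q=((p-[u-45,v-35]+.5)*8-.5).astype(int); print(q); cv2.circle(c,tuple(int(a) for a in q),3,(0,255,0),-1)
cv2.imwrite("pics/g5.png",np.clip(c*1.3,0,255).astype(np.uint8))
E
```

```text
t 6.5 [ 0.6126 -0.0183  0.1262] [ 1.8e+02  0.0e+00 -1.0e-01] w 0.0552 F [0.3 0.5 0.2] q7 -102.0
[ 0.04 -0.14  4.19] -0.1
[383 380]
[378 321]
[374 256]
```

View pics/g5.png

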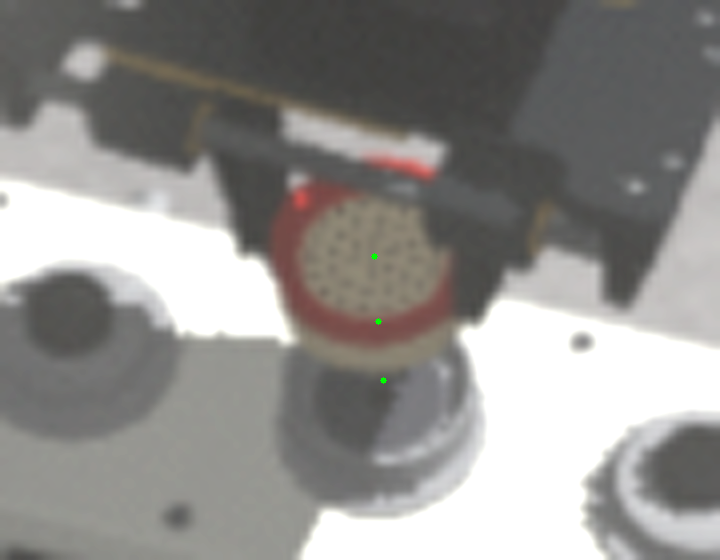

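Emit:
arm_command(
  targets=[
    [0,-0.1,0.5,0,0.5],
    [-0.1,-0.1,1.2,0,0.5],
    [-0.1,-0.1,1.8,0,0.5],
    [-0.1,-0.1,2.3,0,0.5],
    [-0.1,-0.1,2.7,0,0.5],
    [-0.1,-0.1,3,0,0.5],
    [-0.1,-0.1,3,0,0.5],
    [-0.1,-0.1,3,0,0.5],
    [-0.1,-0.1,3,0,0.5],
  ],
)

```text
clock: 7.45
eef_pos: [0.6125, -0.0162, 0.0965]
orientation: [180.0, -0.0, -0.0]
wrist_force: [0.1, 0.5, -1.7]
width: 0.055
finger_force: 20.0
```

Emit:
arm_command(
  targets=[
    [0,0,0.1,0,0.5],
    [0,0,0.2,0,0.5],
    [0,0,0.3,0,0.5],
    [0,0,0.4,0,0.5],
    [0,0,0.5,0,0.5],
    [0,0,0.6,0,0.5],
    [0,0,0.6,0,0.5],
  ],
)

```text
clock: 8.15
eef_pos: [0.6122, -0.0162, 0.0901]
orientation: [180.0, 0.0, -0.0]
wrist_force: [0.2, 1.1, -1.5]
width: 0.0549
finger_force: 20.0
```

Emit:
arm_command(
  targets=[
    [0,0,0.1,0,0.5],
    [0,0,0.2,0,0.5],
    [0,0,0.3,0,0.5],
    [0,0,0.4,0,0.5],
    [0,0,0.4,0,0.5],
  ],
)

```text
clock: 8.65
eef_pos: [0.6127, -0.0164, 0.0864]
orientation: [180.0, -0.1, -0.0]
wrist_force: [2.2, -0.8, -0.9]
width: 0.0552
finger_force: 20.0
```

Emit:
arm_command(
  targets=[
    [0,0,0.1,0,0.5],
    [0,0,0.2,0,0.5],
    [0,0,0.2,0,0.5],
  ],
)

```text
clock: 8.95
eef_pos: [0.6133, -0.0165, 0.0849]
orientation: [180.0, -0.1, -0.1]
wrist_force: [5.3, -2.4, 2.2]
width: 0.0547
finger_force: 20.0
```

Emit:
arm_command(
  targets=[
    [0.1,0.04,0,0,0.5],
    [0.15,0.06,0.05,0,0.5],
    [0.15,0.06,0.1,0,0.5],
    [0.15,0.06,0.1,0,0.5],
  ],
)

```text
clock: 9.35
eef_pos: [0.6139, -0.0166, 0.0842]
orientation: [180.0, -0.0, -0.0]
wrist_force: [-0.1, -0.8, 10.8]
width: 0.0549
finger_force: 20.0
```

Emit:
arm_command(
  targets=[
    [0,0,-0.05,0,0.3],
    [0,0,-0.05,0,0.15],
    [0,0,-0.05,0,0.1],
    [0,0,-0.05,0,0.05],
    [0,0,-1,0,0],
    [0,0,-3,0,0],
    [0,0,-6,0,0],
    [0,0,-8,0,0],
    [0,0,-8,0,0],
  ],
)

```text
clock: 10.25
eef_pos: [0.6155, -0.0165, 0.1672]
orientation: [180.0, -0.3, -0.0]
wrist_force: [-1.2, -0.5, 0.7]
width: 0.0871
finger_force: 0.0
```

```bash
python3 -c "
from h import *
go((.426,-.0075,.12,0),(.426,-.0075,-.0035,0))"
```

```text
t 10.25 [ 0.6155 -0.0165  0.1672] [180.   -0.3  -0. ] w 0.0871 F [-1.2 -0.5  0.7] q7 -101.0
[-18.97  -0.89   4.62] -0.0
[-19.04  -0.89  16.97] -0.0
```

Emit:
arm_command(
  targets=[
    [-2,-0.1,0,0,0],
    [-6,-0.3,0,0,0],
    [-10.5,-0.5,0.5,0,0],
    [-14.5,-0.7,1.5,0,0],
    [-17.5,-0.9,3.5,0,0],
    [-18.8,-0.9,6,0,0],
    [-18.8,-0.9,9,0,0],
    [-18.8,-0.9,12,0,0],
    [-18.8,-0.9,12.5,0,0],
    [-18.8,-0.9,12.5,0,0],
  ],
)

```text
clock: 11.25
eef_pos: [0.4252, -0.0075, 0.038]
orientation: [-180.0, 0.1, -0.0]
wrist_force: [0.7, 0.7, 0.4]
width: 0.0871
finger_force: 0.0
```

```bash
python3 - <<'E'
from h import *
go((.4265,-.007,-.0037,0))
a=imaging.capture("scene")[:,:,::-1]
def crop(X,w,h,f):
    u,v=proj("scene",X)[0].astype(int); print(u-w,v-h); return cv2.resize(a[v-h:v+h,u-w:u+w],None,fx=f,fy=f,interpolation=2)
cv2.imwrite("pics/g6.png",np.hstack([crop((.426,-.0075,.04),33,35,6),crop((.613,-.017,.1),33,35,6)]))
print(proj("scene",[(.4265,-.007,.032),(.613,-.017,.12)]))
E
```

```text
t 11.25 [ 0.4252 -0.0075  0.038 ] [-1.8e+02  1.0e-01 -0.0e+00] w 0.0871 F [0.7 0.7 0.4] q7 -98.0
[ 0.14 -0.05  4.17] -0.0
294 144
264 188
[[327.89090352 181.67943452]
 [297.04877773 218.30200771]]
```

View pics/g6.png

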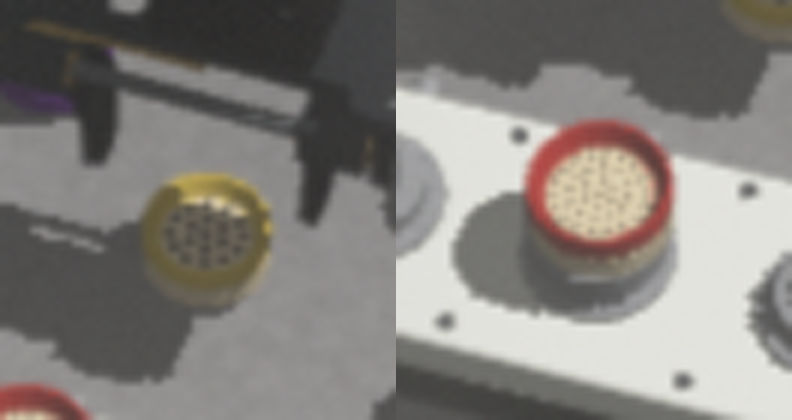

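Red sits level in the foot (rim at crop (600,185)). The yellow stage (206,230) is centred between the fingers (97 and 313).

Emit:
arm_command(
  targets=[
    [0.05,0,1,0,0],
    [0.05,0,2,0,0],
    [0.05,0,3,0,0],
    [0.05,0,3.7,0,0],
    [0.05,0,4.15,0,0],
    [0.05,0,4.15,0,0.2],
    [0.05,0,4.15,0,0.3],
    [0.05,0,4.15,0,0.5],
    [0.05,0,4.15,0,0.5],
    [0.05,0,4.15,0,0.5],
    [0.05,0,4.15,0,0.5],
  ],
)

```text
clock: 12.4
eef_pos: [0.4265, -0.0078, -0.003]
orientation: [180.0, -0.0, -0.0]
wrist_force: [-0.1, 0.0, 2.7]
width: 0.0544
finger_force: 20.3
```

```bash
python3 -c "
from h import *
go((.6135,-.0166,.15,0),(.6135,-.0166,.1085,0))"
```

```text
t 12.4 [ 0.4265 -0.0078 -0.003 ] [180.  -0.  -0.] w 0.0544 F [-0.1  0.   2.7] q7 -102.0
[ 18.71   0.88 -15.29] -0.0
[ 18.71   0.88 -11.14] -0.0
```

Emit:
arm_command(
  targets=[
    [0,0,-0.5,0,0.5],
    [0,0,-2,0,0.5],
    [0,0,-5,0,0.5],
    [0,0,-9,0,0.5],
    [0,0,-12.5,0,0.5],
    [0.5,0,-15,0,0.5],
    [3,0.2,-15.3,0,0.5],
    [7,0.4,-15.3,0,0.5],
    [11.5,0.6,-15.3,0,0.5],
    [15.5,0.8,-15.3,0,0.5],
    [18,0.9,-15.3,0,0.5],
    [18.7,0.9,-15.3,0,0.5],
  ],
)

```text
clock: 13.6
eef_pos: [0.6148, -0.0169, 0.1489]
orientation: [-179.9, 0.1, -0.1]
wrist_force: [-0.7, 0.3, -1.3]
width: 0.0546
finger_force: 20.4
```

Emit:
arm_command(
  targets=[
    [0,0,0.2,0,0.5],
    [0,0,1,0,0.5],
    [0,0,1.8,0,0.5],
    [0,0,2.4,0,0.5],
    [0,0,2.8,0,0.5],
    [0,0,3.1,0,0.5],
    [0,0,3.1,0,0.5],
    [0,0,3.1,0,0.5],
  ],
)

```text
clock: 14.4
eef_pos: [0.6134, -0.0168, 0.119]
orientation: [180.0, -0.0, -0.0]
wrist_force: [0.3, 0.4, -0.7]
width: 0.0547
finger_force: 20.4
```

Emit:
arm_command(
  targets=[
    [0,0,0.2,0,0.5],
    [0,0,0.4,0,0.5],
    [0,0,0.6,0,0.5],
    [0,0,0.7,0,0.5],
    [0,0,0.8,0,0.5],
    [0,0,0.8,0,0.5],
  ],
)

```text
clock: 15.0
eef_pos: [0.6132, -0.0168, 0.1106]
orientation: [180.0, 0.0, -0.0]
wrist_force: [0.1, -0.7, -0.6]
width: 0.0549
finger_force: 20.4
```

Good alignment, no side force. Last millimetres.

Emit:
arm_command(
  targets=[
    [0,0,0.1,0,0.5],
    [0,0,0.2,0,0.5],
    [0,0,0.25,0,0.5],
    [0,0,0.25,0,0.5],
  ],
)

```text
clock: 15.4
eef_pos: [0.6136, -0.0168, 0.109]
orientation: [180.0, -0.0, -0.0]
wrist_force: [-1.8, -0.8, 4.7]
width: 0.0546
finger_force: 20.7
```

Emit:
arm_command(
  targets=[
    [0,0,0.05,0,0.5],
    [0,0,0.05,0,0.3],
    [0,0,0,0,0.15],
    [0,0,0,0,0.1],
    [0,0,0,0,0],
    [0,0,-1,0,0],
    [0,0,-3,0,0],
    [0,0,-5,0,0],
    [0,0,-6,0,0],
    [0,0,-6,0,0],
  ],
)

```text
clock: 16.4
eef_pos: [0.6142, -0.0167, 0.17]
orientation: [180.0, -0.2, -0.0]
wrist_force: [0.4, 0.9, -1.4]
width: 0.0873
finger_force: 0.0
```

```bash
python3 -c "
from h import *
go((.471,.1325,.0385,0),(.471,.1325,-.0035,0))"
```

```text
t 16.4 [ 0.6142 -0.0167  0.17  ] [180.   -0.2  -0. ] w 0.0873 F [ 0.4  0.9 -1.4] q7 -102.0
[-14.37 -14.91  13.11] -0.0
[-14.38 -14.91  17.31] -0.0
```

Emit:
arm_command(
  targets=[
    [-1.5,-1.6,0,0,0],
    [-4.5,-4.7,0,0,0],
    [-8,-8.3,0,0,0],
    [-11,-11.4,0,0,0],
    [-13.2,-13.7,1,0,0],
    [-14.2,-14.8,3.5,0,0],
    [-14.3,-14.9,7,0,0],
    [-14.3,-14.9,10.5,0,0],
    [-14.3,-14.9,12.5,0,0],
    [-14.3,-14.9,13,0,0],
    [-14.3,-14.9,13,0,0],
  ],
)

```text
clock: 17.5
eef_pos: [0.4697, 0.1322, 0.0376]
orientation: [180.0, 0.1, -0.0]
wrist_force: [0.2, 0.2, -0.1]
width: 0.0873
finger_force: 0.0
```

```bash
python3 -c "
from h import *
go((.471,.1325,-.0033,0))"
```

```text
t 17.5 [0.4697 0.1322 0.0376] [ 1.8e+02  1.0e-01 -0.0e+00] w 0.0873 F [ 0.2  0.2 -0.1] q7 -121.0
[ 0.14 -0.03  4.09] -0.0
```

Emit:
arm_command(
  targets=[
    [0.05,0,1,0,0],
    [0.05,0,2,0,0],
    [0.05,0,3,0,0],
    [0.05,0,3.7,0,0],
    [0.05,0,4.1,0,0],
    [0.05,0,4.1,0,0.2],
    [0.05,0,4.1,0,0.3],
    [0.05,0,4.1,0,0.5],
    [0.05,0,4.1,0,0.5],
    [0.05,0,4.1,0,0.5],
    [0.05,0,4.1,0,0.5],
  ],
)

```text
clock: 18.6
eef_pos: [0.4711, 0.1322, -0.0026]
orientation: [180.0, -0.0, -0.0]
wrist_force: [-0.6, 0.0, 1.1]
width: 0.0548
finger_force: 20.0
```

```bash
python3 -c "
from h import *
go((.6135,-.0168,.18,0))"
```

```text
t 18.6 [ 0.4711  0.1322 -0.0026] [180.  -0.  -0.] w 0.0548 F [-0.6  0.   1.1] q7 -124.0
[ 14.26  14.89 -18.25] -0.0
```

Emit:
arm_command(
  targets=[
    [0,0,-0.5,0,0.5],
    [0,0,-2,0,0.5],
    [0,0,-5.5,0,0.5],
    [0,0,-10,0,0.5],
    [0,0,-14,0,0.5],
    [0.3,0.3,-17,0,0.5],
    [2,2.1,-17.5,0,0.5],
    [5,5.2,-17.5,0,0.5],
    [8.3,8.7,-17.5,0,0.5],
    [11.5,12,-17.5,0,0.5],
    [13.6,14.2,-17.5,0,0.5],
    [14.2,14.9,-17.5,0,0.5],
  ],
)

```text
clock: 19.8
eef_pos: [0.6142, -0.0204, 0.1726]
orientation: [180.0, -0.0, -0.3]
wrist_force: [-0.3, -0.1, -1.5]
width: 0.0546
finger_force: 20.0
```

Emit:
arm_command(
  targets=[
    [0,0,0.2,0,0.5],
    [0,0,1,0,0.5],
    [0,0,1.8,0,0.5],
    [0,0,2.4,0,0.5],
    [0,0,2.7,0,0.5],
    [0,0,2.9,0,0.5],
    [0,0,2.9,0,0.5],
    [0,0,2.9,0,0.5],
  ],
)

```text
clock: 20.6
eef_pos: [0.6129, -0.0167, 0.1435]
orientation: [180.0, -0.0, -0.0]
wrist_force: [1.0, -0.6, -1.3]
width: 0.0548
finger_force: 20.0
```

Emit:
arm_command(
  targets=[
    [0,0,0.2,0,0.5],
    [0,0,0.4,0,0.5],
    [0,0,0.6,0,0.5],
    [0,0,0.7,0,0.5],
    [0,0,0.8,0,0.5],
    [0,0,0.8,0,0.5],
  ],
)

```text
clock: 21.2
eef_pos: [0.6128, -0.0168, 0.1351]
orientation: [180.0, 0.0, -0.0]
wrist_force: [0.4, 0.1, -1.9]
width: 0.0544
finger_force: 20.0
```

Emit:
arm_command(
  targets=[
    [0.05,0,0.1,0,0.5],
    [0.05,0,0.2,0,0.5],
    [0.05,0,0.25,0,0.5],
    [0.05,0,0.25,0,0.5],
  ],
)

```text
clock: 21.6
eef_pos: [0.6136, -0.0168, 0.1334]
orientation: [180.0, -0.1, -0.0]
wrist_force: [-0.8, 0.4, 4.4]
width: 0.0543
finger_force: 20.0
```

Emit:
arm_command(
  targets=[
    [0,0,0.05,0,0.5],
    [0,0,0.05,0,0.3],
    [0,0,0,0,0.15],
    [0,0,0,0,0.1],
    [0,0,0,0,0],
    [0,0,-1,0,0],
    [0,0,-3,0,0],
    [0,0,-5,0,0],
    [0,0,-6,0,0],
    [0,0,-6,0,0],
  ],
)

```text
clock: 22.6
eef_pos: [0.6141, -0.0166, 0.1945]
orientation: [180.0, -0.2, -0.0]
wrist_force: [-0.2, 0.3, -0.6]
width: 0.0869
finger_force: 0.0
```

```bash
python3 -c "
from h import *
go((.542,-.3175,.10,99.1))"
```

```text
t 22.6 [ 0.6141 -0.0166  0.1945] [180.   -0.2  -0. ] w 0.0869 F [-0.2  0.3 -0.6] q7 -102.0
[-7.22 30.09  9.44] -99.1
```

Emit:
arm_command(
  targets=[
    [-0.3,1.2,0,-8.5,0],
    [-1,4,0,-17,0],
    [-1.8,7.5,0,-25.5,0],
    [-2.7,11,0,-34,0],
    [-3.5,14.5,0,-42.5,0],
    [-4.3,18,1,-51,0],
    [-5.1,21.5,2,-59.5,0],
    [-6,25,4,-68,0],
    [-6.7,28,6,-76.5,0],
    [-7.1,29.7,8,-85,0],
    [-7.2,30.1,9.4,-93.5,0],
    [-7.2,30.1,9.4,-99,0],
  ],
)

```text
clock: 23.8
eef_pos: [0.5387, -0.3185, 0.0951]
orientation: [-179.8, -0.2, 99.2]
wrist_force: [-0.6, 0.0, -0.7]
width: 0.0871
finger_force: 0.0
```

Emit:
arm_command(
  targets=[
    [0,0,0,0,0],
    [0,0,0,0,0],
    [0,0,0,0,0],
  ],
)

```text
clock: 24.1
eef_pos: [0.5413, -0.3175, 0.0989]
orientation: [180.0, 0.0, 98.9]
wrist_force: [-0.5, -0.4, 0.1]
width: 0.0872
finger_force: 0.0
```

```bash
python3 - <<'E'
from h import *
go((.542,-.3175,.021,99.1))
a=imaging.capture("scene")[:,:,::-1]
def crop(X,w,h,f,e=1.):
    u,v=proj("scene",X)[0].astype(int); print(u-w,v-h); return np.clip(cv2.resize(a[v-h:v+h,u-w:u+w],None,fx=f,fy=f,interpolation=2)*e,0,255).astype(np.uint8)
cv2.imwrite("pics/g7.png",np.hstack([crop((.535,-.3175,.07),33,35,6,1.4),crop((.613,-.017,.12),33,35,6)]))
E
```

```text
t 24.1 [ 0.5413 -0.3175  0.0989] [180.    0.   98.9] w 0.0872 F [-0.5 -0.4  0.1] q7 21.0
[-0.    0.07  7.79] -0.2
165 137
264 183
```

View pics/g7.png

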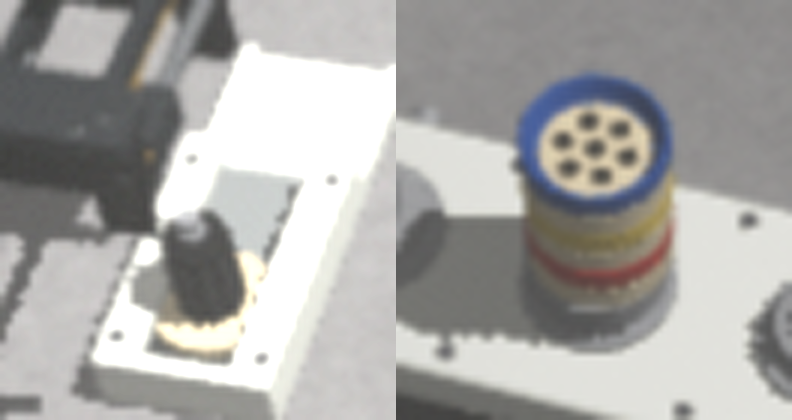

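Tower so far: red, yellow, blue stacked level. The hand hovers over the rail, with the near fingertip at crop (130,228), and the knob is at (200,265) with the stem tip at (188,222).

```bash
python3 - <<'E'
from h import *
d=np.array([.987,.158,0]);o=np.array([165,137])
for c,z in (((.5413,-.3175),.115),):
  for s in(-.05,.05): print((proj("scene",np.array([*c,z])+s*d)[0]-o+.5)*6)
for X in [(.542,-.3175,.076),(.542,-.3175,.064),(.542,-.3175,.019)]: print((proj("scene",X)[0]-o+.5)*6)
a=cv2.imread("pics/top0.png")
print(tri((165+190/6-.5,137+220/6-.5),T(689,236)))
# flange centre from visible flange in top crop
print(onz("top",T(670,247),.019))
E
```

```text
[216.67056983  68.27655388]
[138.29227203 252.02698817]
[196.29877337 218.68922517]
[201.92173785 236.39456864]
[222.33140256 300.48935025]
(array([ 0.54409481, -0.31816808,  0.07693061]), 1.343873305956901)
[ 0.54434814 -0.32123122  0.019     ]
```

Emit:
arm_command(
  targets=[
    [0,0.1,1,0,0],
    [0,0.1,2.2,0,0],
    [0,0.1,3.6,0,0],
    [0,0.1,4.8,0,0],
    [0,0.1,5.8,0,0],
    [0,0.1,6.6,0,0],
    [0,0.1,7.2,0,0],
    [0,0.1,7.5,0,0],
    [0,0.1,7.5,0,0],
    [0,0.1,7.5,0,0],
  ],
)

```text
clock: 25.15
eef_pos: [0.5424, -0.3178, 0.0242]
orientation: [180.0, 0.0, 99.0]
wrist_force: [0.7, -0.4, 0.3]
width: 0.087
finger_force: 0.0
```

```bash
python3 - <<'E'
from h import *
go()
a=imaging.capture("scene")[:,:,::-1]
u,v=200,178
c=np.clip(cv2.resize(a[v-30:v+30,u-40:u+40],None,fx=9,fy=9,interpolation=2)*1.2,0,255).astype(np.uint8)
d=np.array([.987,.158,0])
for z in(.037,):
  for s in(-.05,.05):
    q=((proj("scene",np.array([.543,-.3175,z])+s*d)[0]-[u-40,v-30]+.5)*9).astype(int); cv2.circle(c,tuple(int(x) for x in q),4,(0,255,0),-1); print(q)
cv2.imwrite("pics/g8.png",c)
E
```

```text
t 25.15 [ 0.5424 -0.3178  0.0242] [180.   0.  99.] w 0.087 F [ 0.7 -0.4  0.3] q7 19.0
[418 184]
[309 454]
```

View pics/g8.png

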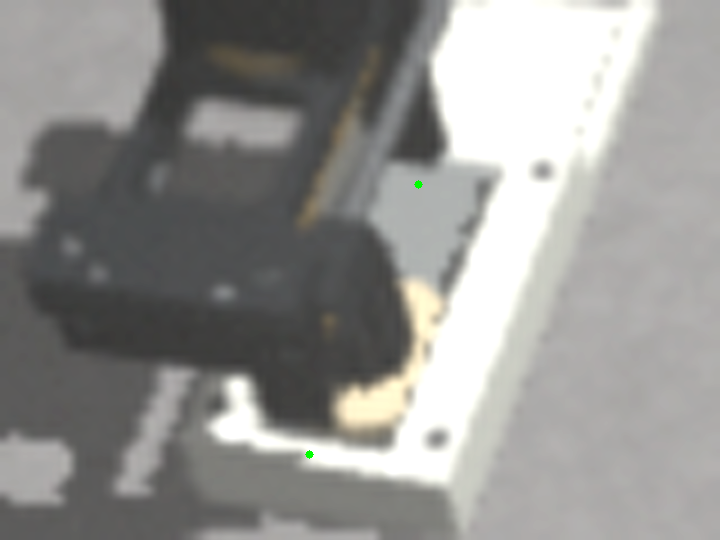

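Near fingertip about (297,425) and far one (430,160): centred on the knob (375,310), but about 12 mm higher than predicted. I lower 8 mm, watching force, then grip.

Emit:
arm_command(
  targets=[
    [0,0,0.2,0,0],
    [0,0,0.4,0,0],
    [0,0,0.6,0,0],
    [0,0,0.8,0,0],
    [0,0,0.8,0,0],
    [0,0,0.8,0,0],
  ],
)

```text
clock: 25.8
eef_pos: [0.5421, -0.3176, 0.0157]
orientation: [-180.0, -0.0, 99.0]
wrist_force: [0.1, -0.2, -0.1]
width: 0.0871
finger_force: 0.0
```

Emit:
arm_command(
  targets=[
    [0,0,0,0,0.3],
    [0,0,0,0,0.4],
    [0,0,0,0,0.5],
    [0,0,0,0,0.6],
    [0,0,0,0,0.7],
    [0,0,0,0,0.8],
    [0,0,0,0,0.8],
    [0,0,0,0,0.8],
    [0,0,0,0,0.8],
  ],
  force=20,
)

```text
clock: 26.7
eef_pos: [0.5422, -0.3176, 0.0158]
orientation: [180.0, 0.0, 99.0]
wrist_force: [0.2, -0.4, 0.3]
width: 0.0292
finger_force: 20.0
```

```bash
python3 -c "
from h import *
go()"
```

```text
t 26.7 [ 0.5422 -0.3176  0.0158] [180.   0.  99.] w 0.0292 F [ 0.2 -0.4  0.3] q7 18.0
```

Emit:
arm_command(
  targets=[
    [0,0,-0.1,0,0.8],
    [0,-0.5,-0.1,0,0.8],
    [0,-1,-0.1,0,0.8],
    [0,-1.5,-0.1,0,0.8],
    [0,-2,-0.1,0,0.8],
    [0,-2,-0.1,0,0.8],
  ],
)

```text
clock: 27.3
eef_pos: [0.5213, -0.3213, 0.0167]
orientation: [-180.0, 0.0, 98.9]
wrist_force: [0.1, -0.2, -2.0]
width: 0.0298
finger_force: 20.0
```

Emit:
arm_command(
  targets=[
    [0,-0.6,0,0,0.8],
    [0,-1.2,0,0,0.8],
    [0,-1.8,0,0,0.8],
    [0,-2.4,0,0,0.8],
    [0,-3,0,0,0.8],
    [0,-3.5,0,0,0.8],
    [0,-4,0,0,0.8],
    [0,-4,0,0,0.8],
  ],
)

```text
clock: 28.1
eef_pos: [0.4821, -0.3274, 0.0168]
orientation: [-180.0, 0.0, 98.9]
wrist_force: [-0.8, -1.0, -0.7]
width: 0.0298
finger_force: 20.0
```

Emit:
arm_command(
  targets=[
    [0,-0.6,0,0,0.8],
    [0,-1.2,0,0,0.8],
    [0,-1.8,0,0,0.8],
    [0,-2.4,0,0,0.8],
    [0,-3,0,0,0.8],
    [0,-3.6,0,0,0.8],
    [0,-4.2,0,0,0.8],
    [0,-4.8,0,0,0.8],
    [0,-5.3,0,0,0.8],
    [0,-5.6,0,0,0.8],
    [0,-5.6,0,0,0.8],
  ],
)

```text
clock: 29.2
eef_pos: [0.4271, -0.3359, 0.0168]
orientation: [-180.0, 0.0, 98.9]
wrist_force: [-0.2, -0.1, -0.5]
width: 0.0295
finger_force: 20.0
```

```bash
python3 - <<'E'
from h import *
go((.6135,-.0168,.2,0))
a=imaging.capture("scene")[:,:,::-1]
u,v=208,165
cv2.imwrite("pics/g9.png",np.clip(cv2.resize(a[v-30:v+30,u-40:u+40],None,fx=9,fy=9,interpolation=2)*1.2,0,255).astype(np.uint8))
E
```

```text
t 29.2 [ 0.4271 -0.3359  0.0168] [-180.     0.    98.9] w 0.0295 F [-0.2 -0.1 -0.5] q7 27.0
[ 28.63  23.37 -18.33] 98.9
```

View pics/g9.png

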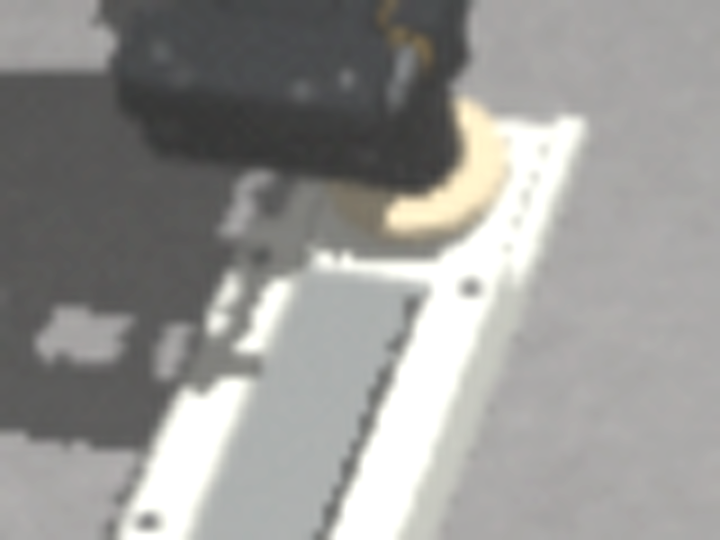

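The flange has cleared the lips' end (flange edge at (430,235), lips end at (380,265)). Lifting.

Emit:
arm_command(
  targets=[
    [0,0,-0.3,0,0.8],
    [0,0,-0.8,0,0.8],
    [0,0,-1.4,0,0.8],
    [0,0,-2,0,0.8],
    [0,0,-2,0,0.8],
  ],
)

```text
clock: 29.75
eef_pos: [0.4282, -0.3361, 0.0379]
orientation: [179.9, 0.1, 99.0]
wrist_force: [-0.4, -0.2, -1.0]
width: 0.0294
finger_force: 20.0
```

Emit:
arm_command(
  targets=[
    [0,0,-1,0,0.8],
    [0,0,-4,0,0.8],
    [0,0,-8,0,0.8],
    [0,0,-12,0,0.8],
    [0,0,-15.5,0,0.8],
    [0,0,-17.3,0,0.8],
    [0,0,-17.3,0,0.8],
  ],
)

```text
clock: 30.45
eef_pos: [0.4288, -0.3363, 0.2129]
orientation: [179.8, 0.2, 99.0]
wrist_force: [-0.1, 0.5, -2.0]
width: 0.0298
finger_force: 20.0
```

```bash
python3 -c "
from h import *
go((.6135,-.0168,.209,98.9))"
```

```text
t 30.45 [ 0.4288 -0.3363  0.2129] [179.8   0.2  99. ] w 0.0298 F [-0.1  0.5 -2. ] q7 35.0
[28.68 23.23  0.34] 0.1
```

Emit:
arm_command(
  targets=[
    [1,0.8,0,0,0.8],
    [3.5,2.9,0,0,0.8],
    [6.8,5.5,0,0,0.8],
    [10.3,8.4,0,0,0.8],
    [13.8,11.3,0,0,0.8],
    [17.3,14.1,0,0,0.8],
    [20.8,17,0,0,0.8],
    [24,19.6,0,0,0.8],
    [26.4,21.6,0,0,0.8],
    [28,22.9,0,0,0.8],
    [28.6,23.4,0,0,0.8],
    [28.6,23.4,0,0,0.8],
  ],
)

```text
clock: 31.65
eef_pos: [0.6136, -0.0151, 0.2085]
orientation: [-179.9, -0.1, 99.1]
wrist_force: [-0.5, -0.3, -1.3]
width: 0.0294
finger_force: 20.0
```

Emit:
arm_command(
  targets=[
    [0,0,0,0,0.8],
    [0,0,0,0,0.8],
    [0,0,0,0,0.8],
    [0,0,0,0,0.8],
  ],
)

```text
clock: 32.05
eef_pos: [0.614, -0.0176, 0.2098]
orientation: [180.0, 0.0, 98.9]
wrist_force: [0.2, 0.3, -1.7]
width: 0.0297
finger_force: 20.0
```

```bash
python3 - <<'E'
from h import *
go((.6135,-.0168,.1718,98.9))
a=imaging.capture("scene")[:,:,::-1]
u,v=300,190
c=cv2.resize(a[v-37:v+37,u-45:u+45],None,fx=8,fy=8,interpolation=2)
for z in(.168,.198): 
    q=((proj("scene",(.6135,-.0168,z))[0]-[u-45,v-37]+.5)*8).astype(int); print(q)
cv2.imwrite("pics/g10.png",np.clip(c*1.3,0,255).astype(np.uint8))
E
```

```text
t 32.05 [ 0.614  -0.0176  0.2098] [180.    0.   98.9] w 0.0297 F [ 0.2  0.3 -1.7] q7 -8.0
[ 0.09 -0.03  3.8 ] -0.0
[333 429]
[328 365]
```

View pics/g10.png

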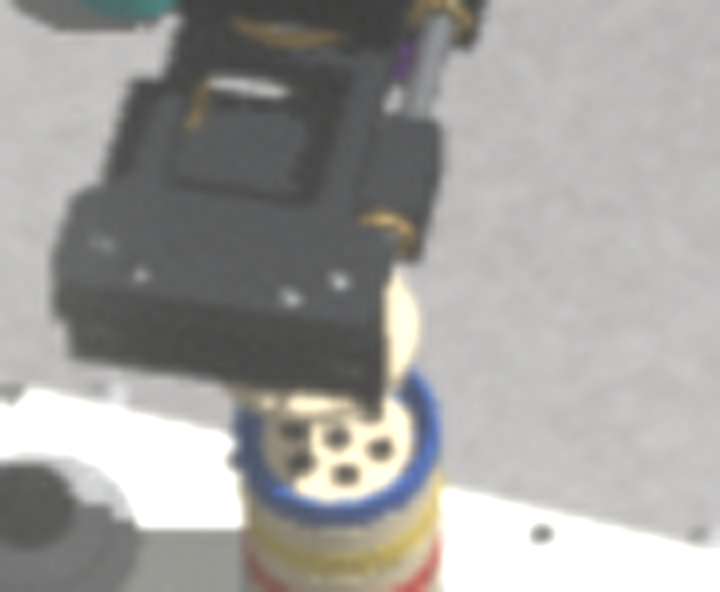

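The cap hangs over the tower, with the blue rim centred at crop u≈339 and the visible flange's right edge at (420,320), so it looks a few mm to the left. I check numerically by fitting the flange's and the blue rim's right edges with the model circles.

```bash
python3 - <<'E'
from h import *
from scipy.optimize import least_squares
a=imaging.capture("scene").astype(int); go()
r,g,b=a[...,0],a[...,1],a[...,2]
cream=(r-b>25)&(r>120); blue=(b-r>40)
v0,u0=153,255
for v in range(183,222,2):
    c=np.where(cream[v,280:320])[0]+280; d=np.where(blue[v,275:320])[0]+275
    print(v,"cream",(c.min(),c.max()) if len(c) else "-","blue",(d.min(),d.max()) if len(d) else "-")
th=np.radians(np.arange(0,360,3))
def circ(x,y,z,R=.028): return proj("scene",np.c_[x+R*np.cos(th),y+R*np.sin(th),np.full(th.size,z)])
for n,z in(("rim",.168),("flangeB",.2015),("flangeT",.2085)):
    p=circ(.6135,-.0168,z+(.0 if n=="rim" else .0045)); print(n,p.min(0).round(1),p.max(0).round(1), p[p[:,0].argmax()].round(1))
E
```

```text
t 32.15 [ 0.614  -0.0172  0.2099] [180.    0.   98.9] w 0.0294 F [-0.   0.9 -1.2] q7 -8.0
183 cream - blue -
185 cream - blue -
187 cream - blue -
189 cream (np.int64(304), np.int64(305)) blue -
191 cream (np.int64(303), np.int64(306)) blue -
193 cream (np.int64(304), np.int64(306)) blue -
195 cream (np.int64(304), np.int64(306)) blue -
197 cream (np.int64(304), np.int64(306)) blue -
199 cream (np.int64(304), np.int64(305)) blue -
201 cream - blue (np.int64(307), np.int64(308))
203 cream (np.int64(288), np.int64(303)) blue (np.int64(308), np.int64(308))
205 cream (np.int64(294), np.int64(305)) blue (np.int64(309), np.int64(309))
207 cream (np.int64(294), np.int64(305)) blue (np.int64(308), np.int64(309))
209 cream (np.int64(294), np.int64(305)) blue (np.int64(308), np.int64(309))
211 cream (np.int64(294), np.int64(304)) blue (np.int64(306), np.int64(308))
213 cream (np.int64(292), np.int64(310)) blue (np.int64(304), np.int64(306))
215 cream (np.int64(308), np.int64(309)) blue (np.int64(292), np.int64(304))
217 cream (np.int64(306), np.int64(310)) blue -
219 cream (np.int64(303), np.int64(310)) blue -
221 cream (np.int64(298), np.int64(310)) blue -
rim [283.3 195.8] [309.1 217. ] [309.1 206. ]
flangeB [282.1 185.3] [308.7 206.8] [308.7 195.6]
flangeT [281.9 183.4] [308.6 204.8] [308.6 193.6]
```

The flange is about 2 px left of the rim (v agrees), which is about 4 mm in −y. That matches the flange's off-centre place in the slot. I shift +4 mm along tool x, then lower, feeling for contact.

Emit:
arm_command(
  targets=[
    [0.2,0,0.4,0,0.8],
    [0.4,0,1,0,0.8],
    [0.4,0,1.6,0,0.8],
    [0.4,0,2.1,0,0.8],
    [0.4,0,2.5,0,0.8],
    [0.4,0,2.7,0,0.8],
    [0.4,0,2.7,0,0.8],
    [0.4,0,2.7,0,0.8],
  ],
)

```text
clock: 32.95
eef_pos: [0.6135, -0.0127, 0.1829]
orientation: [180.0, 0.0, 99.0]
wrist_force: [-0.1, 0.1, -0.6]
width: 0.0295
finger_force: 20.0
```

Emit:
arm_command(
  targets=[
    [0,0,0.1,0,0.8],
    [0,0,0.2,0,0.8],
    [0,0,0.3,0,0.8],
    [0,0,0.4,0,0.8],
    [0,0,0.5,0,0.8],
    [0,0,0.5,0,0.8],
  ],
)

```text
clock: 33.55
eef_pos: [0.6134, -0.0128, 0.1776]
orientation: [-180.0, 0.0, 99.0]
wrist_force: [0.4, -0.9, -1.0]
width: 0.0291
finger_force: 20.0
```

Emit:
arm_command(
  targets=[
    [0,0,0.1,0,0.8],
    [0,0,0.2,0,0.8],
    [0,0,0.3,0,0.8],
    [0,0,0.3,0,0.8],
  ],
)

```text
clock: 33.95
eef_pos: [0.6134, -0.0127, 0.1746]
orientation: [-180.0, -0.0, 99.0]
wrist_force: [-0.8, 0.1, -1.0]
width: 0.0294
finger_force: 20.0
```

Emit:
arm_command(
  targets=[
    [0,0,0.1,0,0.8],
    [0,0,0.2,0,0.8],
    [0,0,0.2,0,0.8],
  ],
)

```text
clock: 34.25
eef_pos: [0.6134, -0.0128, 0.1726]
orientation: [-180.0, 0.0, 99.0]
wrist_force: [-0.5, 0.7, -1.0]
width: 0.0298
finger_force: 20.0
```

No side forces: the nose is in the socket. Final seating.

Emit:
arm_command(
  targets=[
    [0,0,0.05,0,0.8],
    [0,0,0.1,0,0.8],
    [0,0,0.15,0,0.8],
    [0,0,0.15,0,0.8],
  ],
)

```text
clock: 34.65
eef_pos: [0.6136, -0.0128, 0.1716]
orientation: [180.0, 0.0, 99.0]
wrist_force: [-0.4, -0.6, 2.2]
width: 0.0295
finger_force: 20.0
```

Emit:
arm_command(
  targets=[
    [0,0,0.05,0,0.8],
    [0,0,0.05,0,0.8],
    [0,0,0,0,0.7],
    [0,0,0,0,0.5],
    [0,0,0,0,0.2],
    [0,0,0,0,0.1],
    [0,0,-0.5,0,0],
    [0,0,-2,0,0],
    [0,0,-4.5,0,0],
    [0,0,-7.5,0,0],
    [0,0,-9,0,0],
    [0,0,-9,0,0],
  ],
)

```text
clock: 35.85
eef_pos: [0.6145, -0.0123, 0.2641]
orientation: [179.8, 0.0, 99.0]
wrist_force: [0.2, -0.5, -1.1]
width: 0.0854
finger_force: 0.0
```

Emit:
arm_command(
  targets=[
    [0,-2,0,0,0],
    [0,-6,0,0,0],
    [0,-10,0,0,0],
    [0,-14,0,0,0],
    [0,-16,0,0,0],
    [0,-16,0,0,0],
    [0,-16,0,0,0],
  ],
)

```text
clock: 36.55
eef_pos: [0.4552, -0.0383, 0.261]
orientation: [-180.0, 0.1, 98.9]
wrist_force: [-0.5, -0.2, -0.0]
width: 0.0868
finger_force: 0.0
```

```bash
python3 - <<'E'
from h import *
go()
a=imaging.capture("scene"); cv2.imwrite("pics/end.png",a[:,:,::-1]); a=a.astype(int)
r,g,b=a[...,0],a[...,1],a[...,2]; L=r+g+b
th=np.radians(np.arange(0,360,3))
for z,n in((.175,"flange"),(.168,"rim")):
    p=proj("scene",np.c_[.6135+.028*np.cos(th),-.0168+.028*np.sin(th),np.full(th.size,z)]); print(n,p.min(0).round(1),p.max(0).round(1))
print("stem tip",proj("scene",(.6135,-.0168,.232))[0],"knob",[proj("scene",(.6135,-.0168,z))[0].round(1) for z in(.18,.20,.22)])
for v in range(174,236,3):
    k=np.where(L[v,275:320]<150)[0]+275; c=np.where((r-b>20)[v,275:318])[0]+275; d=np.where((b-r>30)[v,275:318])[0]+275
    f=lambda q:(int(q.min()),int(q.max())) if len(q) else "-"
    print(v,"dark",f(k),"warm",f(c),"blue",f(d))
o=cv2.imread("pics/scene0.png")[:,:,::-1].astype(int)
for n,(u,v) in dict(bottle=(421,310),petri=(181,243),purple=(376,174),turq=(271,145),purple2=(302,152),pink=(414,198)).items():
    print(n,np.abs(a-o)[v-12:v+12,u-12:u+12].mean().round(1))
E
```

```text
t 36.55 [ 0.4552 -0.0383  0.261 ] [-1.80e+02  1.00e-01  9.89e+01] w 0.0868 F [-0.5 -0.2 -0. ] q7 11.0
flange [283.1 194. ] [309.  215.1]
rim [283.3 195.8] [309.1 217. ]
stem tip [294.88001308 188.46392066] knob [array([295.9, 203. ]), array([295.5, 197.6]), array([295.1, 191.9])]
174 dark - warm - blue -
177 dark - warm - blue -
180 dark - warm - blue -
183 dark - warm - blue -
186 dark - warm - blue -
189 dark - warm - blue -
192 dark - warm - blue -
195 dark - warm - blue -
198 dark - warm (303, 307) blue -
201 dark - warm (304, 308) blue -
204 dark - warm (304, 309) blue -
207 dark - warm (302, 308) blue -
210 dark - warm (286, 307) blue -
213 dark - warm (288, 310) blue -
216 dark - warm (307, 309) blue -
219 dark - warm (286, 310) blue -
222 dark - warm (289, 310) blue -
225 dark - warm (287, 309) blue -
228 dark - warm (289, 308) blue -
231 dark - warm (295, 305) blue -
234 dark - warm - blue -
bottle 6.1
petri 6.5
purple 5.8
turq 4.3
purple2 4.5
pink 7.1
```

The flange edge matches the seated model to within a pixel, the seating height matched to 0.2 mm, and the bystanders are unchanged. I hand in.

```bash
python3 -c "
from rig import ticket
print(ticket.job_done())"
```

```text
the job is handed in; nothing more can be done
None
```

I built the tower on the middle station as red, yellow, blue, then the inlet cap, and handed it in at about 36.6 s; all four parts seated at the predicted heights, and the bottle and petri dish look unmoved in the final image.

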